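# Roll a media bottle onto the bottle roller and start it

## Task

The media bottle lying on its side on the loading apron of the bench bottle roller has to be mixed. With a fingertip on the top of the bottle, roll it gently along the apron, away from you, until it drops into the trough between the two ringed rollers and lies there still and square; do not pick it up or shove it from low behind. Then push the toggle switch on the roller's control box all the way over, away from you, to start the machine, take the hand clear, and leave the other things on the bench where they stand.

Things in the scene. Friction and masses are not known exactly. Their poses are not given: they have to be found in the camera images.
- bottle: Plastic media bottle, orange cap, 136 mm long, lying on the apron: body 66 mm in diameter and 97 mm long, then neck and cap 34 mm in diameter. Origin: centre of the base, within 1 mm of the bottle's axis. Its own z axis runs from base to cap, along the rollers, cap to the left (+y). Centre of mass 55 mm from the base, 0.35 kg, friction 0.6. From 0.1 m/s it rolls on 1 to 2 cm.
- bottle_roller: White and grey bench bottle roller, fixed. Origin on the bench; x points away from the robot across the rollers (turned up to 0.2 rad), z up. Flat apron 50 mm above the bench, x -117 to 11, y -115 to 115 mm; front lip 12 mm above it at x -121. Two rollers along y, black rings 30 mm in diameter, axes at x 24 and 76, crowns flush with the apron; motor off, they turn stiffly.
- trough (a point): Middle of the trough between the rollers, at crown and apron height (50 mm above the bench), 50 mm behind the bottle roller's origin, axes parallel to it. A seated bottle's axis is straight above this point's y axis, 25 mm higher (33 mm higher while on the apron). 65 mm behind it a guard rail, 36 mm above crown height.
- toggle (a joint): Angle of the toggle switch: 0 = off, the lever leans toward the robot (the roller's -x) by 0.45 rad; 0.9 = fully on, leaning away from the robot by 0.45 rad. It pivots about the roller's y axis, takes about 1 N at the tip, and stays where it is left.
- toggle_tip (a point): Rounded end of the steel toggle lever (10 mm thick), 34 mm from its pivot. The pivot is on the grey control box at the right (-y) end of the bottle roller, 66 mm above the bench, at x = -25, y = -147 mm of the roller. Box: y -179 to -115 mm, top 62 mm above the bench; a fixed knob 12 mm high stands on it at x = -85 mm, 28 mm in diameter.
- amber_bottle: Small brown reagent bottle, 42 mm in diameter, 76 mm tall, standing on the bench to the right of the roller; origin at the centre of its underside. Leave alone.
- beaker: Small 50 ml beaker, 62 mm wide, 63 mm tall, standing to the right of the roller; origin at the centre of its underside. Leave alone.
- bench_timer: White bench timer, 62 x 62 x 20 mm, lying to the right of the roller, near the robot; origin at the centre of its underside. Leave alone.

How it is judged:
On the way, in this order (a step that is already met when the one before it is completed fails the run):
1. the bottle lies still in the trough between the rollers (x of bottle in the frame of trough between -0.006 and 0.006 m and z of bottle in the frame of trough between 0.018 and 0.03 m and angle between the z axis of bottle and the y axis of trough, either way round below 0.06 rad and linear speed of bottle below 0.02 m/s), for 0.2 s.
2. the toggle switch is pushed over to on (value of joint toggle above 0.75 rad), for 0.1 s.
At the end, for the whole second after the job is handed in: The bottle lies at rest in the trough, resting on both rollers (base centre within 6 mm of the trough's middle line, 18 to 30 mm above the roller crowns), its axis within 0.06 rad of the rollers', and the toggle switch stands at 0.75 rad or more (all of step 1 and value of joint toggle above 0.75 rad); the robot touches nothing.
It fails at once if the bottle is lifted (base centre more than 50 mm above the apron) or tipped up by more than 0.3 rad (z of bottle in the frame of trough above 0.05 m or angle between bottle's own z axis and vertical below 1.27 rad).
It fails at once if the bottle is pushed from low behind or pinched at its sides (fingers touch it with the tool point, which is about 19 mm above the fingertips, lower than 60 mm above the apron) (contact force between the fingers and bottle above 0.3 N and z of the grasp point in the frame of trough below 0.06 m).
It fails at once if the bottle is flung (faster than 0.7 m/s) (linear speed of bottle above 0.7 m/s).
It fails at once if the bottle is pressed harder than 60 N (contact force between the fingers and bottle above 60 N).
It fails at once if the amber bottle, the beaker or the bench timer is moved by more than 15 mm (distance of any of amber_bottle, beaker, bench_timer from where it was at the start of the episode above 0.015 m).
It also fails if it takes over 48 s, if anything falls off the work surface, if the arm or the gripper's body presses on something with over 40 N, if the wrist force passes 120 N, or if a joint passes its speed limit or range.

## Robot

A 7-joint arm with a two-finger parallel gripper is mounted at the origin on a cart in front of the work surface, level with it; the furniture and walls round the work are solid. World frame = base frame: x ahead of the robot, y to its left, z up, the work surface at z = 0. Lengths are in m, angles in rad, forces in N, time in s.
With the tool pointing down it reaches from about 0.4 to 0.85 m from the base axis. Payload 4.4 kg.
Tool frame: the origin (TCP) lies between the finger pads, 19 mm behind the fingertips; this is the grasp point; z points along the fingers, y is the line along which they close (so a half turn about z gives the same grasp; the last joint's range is limited). The gripper opens to 94 mm and grips with 3 to 60 N. Pads are 16 mm wide; open, the fingers measure 119 mm over their backs; the gripper's body (75 mm by 177 mm) begins 78 mm behind the grasp point.
Start: joints at [-1.333, 0.628, 0.038, 1.517, -0.027, 0.996, -0.02], TCP at [0.194, 0.62, 0.224] pointing down, gripper open.
Joint ranges: [-3.06, 3.06], [-0.37, 2.12], [-1.25, 1.32], [0.18, 2.47], [-1.1, 4.24], [0.23, 1.98], [-2.94, 2.94]. Speed limits (rad/s): [2.57, 2.57, 3.14, 3.14, 3.14, 3.14, 3.14].

## Interface

Orientations are given as a unit quaternion [x, y, z, w].
In Python, from plant import manip gives the robot as it stands. The module is installed in compiled form; this text tells all that it offers.
- The arm moves only by the shell command python3 -m creep 'ROWS' [OPENING] [FORCE]. ROWS is JSON, a list that holds one entry, the list of rows, each a list of 6 numbers: the shift along the tool's x, y, z in units of 1 m (1.0 is 1 m), then the turn, a rotation vector about the tool's x, y, z in units of 1.5 rad (1.0 is 1.5 rad). A call has 1 to 12 rows; each row is the pose to reach, as a shift and turn from the pose commanded when the call began, along the tool's axes at that moment; what a row does not reach only later rows make up. A row lasts 1/8 s, in which the tool goes at most 62.5 mm and 10.7 degrees, less where a joint would pass 70% of its speed; a pose out of reach is approached as far as the arm can. A call with a number of a shift or a turn outside -1 to 1 is refused whole. A call with a gripper value outside its range is refused whole. OPENING is the opening, from 0 (shut) to 1 (fully open), set as the call begins (- or left out, the last holds). The fingers move at their own pace and stop on an object; FORCE is the grip in N (left out, the last holds). Time passes only in rows, so rows that repeat a pose let the fingers close. It gives the time, the measured TCP pose, the force, the opening and the grip force at its end, in the units of the state.
- manip.observe(): the state, without advancing time (a new reading comes with each control period).
- manip.grab_frame(name): name is "scene" or "top"; returns (picture, depth): 420x560x3 uint8, red, green, blue; 420x560 float32, m along the optical axis (not along the pixel's ray), 0 where there is no reading.
- manip.camera_params(name): a dict with "K" (3x3 intrinsics, pixels), "rvec" (rotation vector, rad) and "tvec" (3), from world to camera coordinates, as OpenCV has them. Camera axes: x right, y down, z forward; pixel columns grow to the right and rows downward; lengths in m; the calibration is good to about 2 mm. A picture is of the moment at which its call begins. camera_params takes no time and is no camera call.
- manip.hand_in(): hands the job in; it is judged then, once.
The state is a dict: "time_s": time; "joints": joint angles; "qvel": joint speeds; "effort": joint torques, N m; "position": TCP position; "ee_rot": TCP orientation; "ft_force": force on the tool from outside, world axes, zero at the start; "ft_torque": the same for the moment, N m; "finger_gap": finger opening in m; "grip_force": force on a finger pad.
Only numpy, scipy, OpenCV 4.12 (cv2) and the standard library are available. Lean on these libraries where they do the work, as an engineer would, in place of code of your own. Each camera call takes 0.05 s, during which the arm holds its last target. There are 200 camera calls.

## Working session

There is one attempt and no reset: what is moved stays moved. The work goes in short steps, Python scripts to look and compute and a shell command to move; the robot and the scene stay as the last step left them, time stands still between calls to the robot, and variables do not carry over. Pictures are saved under pics/ and viewed, at most 10 in all, crops included, and the job is handed in when it is done.

```bash
mkdir -p pics
cat > h.py <<'E'
import numpy as np, cv2
from plant import manip
from scipy.spatial.transform import Rotation as R
def cloud(n):
    im,d=manip.grab_frame(n); p=manip.camera_params(n); K=np.array(p["K"])
    v,u=np.mgrid[:420,:560]; X=np.stack([(u-K[0,2])/K[0,0]*d,(v-K[1,2])/K[1,1]*d,d],-1)
    Rm=cv2.Rodrigues(np.array(p["rvec"],float))[0]
    W=(X-np.array(p["tvec"],float).ravel())@Rm
    W[d==0]=np.nan
    return im,W
def save(n,im): cv2.imwrite("pics/"+n,im[:,:,::-1])
E
python3 - <<'E'
from h import *
s=manip.observe(); print({k:np.round(v,3) for k,v in s.items()})
ims=[]
for n in("top","scene"):
    im,W=cloud(n); save(n+"0.png",im); np.savez(n+"0.npz",im=im,W=W)
    p=manip.camera_params(n);print(n,np.round(np.array(p["K"]),1).tolist(),p["rvec"],p["tvec"])
E
```

```text
{'time_s': np.float64(0.0), 'joints': array([-1.333,  0.629,  0.038,  1.518, -0.027,  0.996, -0.02 ]), 'qvel': array([-0.   , -0.   ,  0.001, -0.   , -0.   , -0.   , -0.001]), 'effort': array([ 0.0000e+00, -5.4973e+01,  1.1440e+00, -1.8664e+01, -5.2000e-02,
        2.3000e-02,  0.0000e+00]), 'position': array([0.194, 0.62 , 0.223]), 'ee_rot': array([ 0.151,  0.988, -0.001, -0.   ]), 'ft_force': array([ 0.352,  0.048, -1.003]), 'ft_torque': array([ 0.047, -0.011,  0.006]), 'grip_force': np.float64(0.0), 'finger_gap': np.float64(0.094)}
top [[493.9, 0.0, 283.4], [0.0, 493.9, 216.2], [0.0, 0.0, 1.0]] [ 2.180484   -2.15051234  0.13883113] [-0.05983245  0.48981784  1.15520237]
scene [[382.2, 0.0, 275.6], [0.0, 382.2, 210.9], [0.0, 0.0, 1.0]] [ 0.77632063 -2.34578998  1.36198832] [0.35483427 0.24336636 0.59938277]
```

View pics/top0.png

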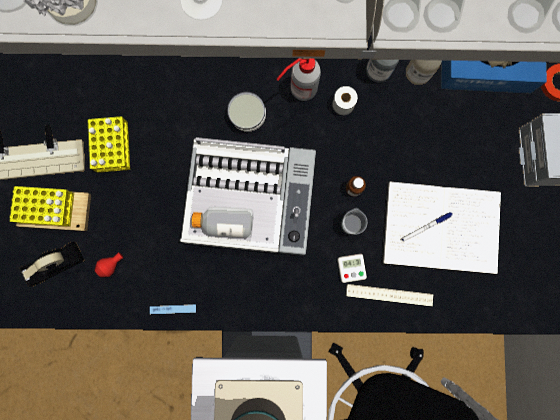

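View pics/scene0.png

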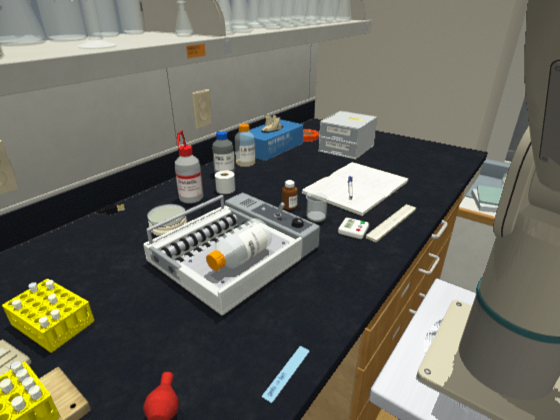

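Top view: the roller is at about (245,195), and the bottle lies on the apron at (222,222) with its cap on the left at (196,220). The knob is at (294,236), the toggle at (296,212), and the amber bottle, beaker and timer are to the right at x≈355. The scene view agrees. Next I'll fit the frames.

```bash
python3 - <<'E'
from h import *
D=np.load("top0.npz"); im=D["im"].astype(int); W=D["W"]
for p in [(222,222),(196,220),(294,236),(296,212),(245,170),(300,160),(210,240),(297,225)]: print(p,np.round(W[p[1],p[0]],3))
sub=np.zeros((420,560),bool); sub[150:200,192:284]=1
dark=(im.max(-1)<60)&sub&(W[...,2]>0.03)&(W[...,2]<0.06)
n,l,st,c=cv2.connectedComponentsWithStats(dark.astype(np.uint8))
P=[(W[l==i].mean(0),st[i,4],c[i]) for i in range(1,n) if st[i,4]>12]
for p in P: print(np.round(p[0],4),p[1],np.round(p[2],0))
# box-top points
gx=np.zeros_like(sub);gx[140:260,270:325]=1
m=gx&(abs(W[...,2]-.062)<.005); q=W[m][:,:2].astype(np.float32); print("box top",cv2.minAreaRect(q))
m=gx&(W[...,2]>.069)&(W[...,2]<.2); n,l,st,c=cv2.connectedComponentsWithStats(m.astype(np.uint8))
for i in range(1,n): print("above box",np.round(W[l==i].mean(0),4),W[l==i][:,2].max(),st[i,4],c[i])
# bottle body
g=np.zeros_like(sub);g[202:242,186:256]=1
m=g&(W[...,2]>.085); q=W[m]; print("bottle",cv2.minAreaRect(q[:,:2].astype(np.float32)),q[:,2].max())
E
python3 -c "
import cv2;a=cv2.imread('pics/top0.png')[130:260,175:320];cv2.imwrite('pics/c0.png',cv2.resize(a,None,fx=4.5,fy=4.5,interpolation=cv2.INTER_CUBIC))"
```

```text
(222, 222) [0.466 0.084 0.113]
(196, 220) [0.471 0.144 0.1  ]
(294, 236) [ 0.44  -0.078  0.072]
(296, 212) [ 0.493 -0.081  0.091]
(245, 170) [0.604 0.042 0.019]
(300, 160) [ 0.621 -0.09   0.062]
(210, 240) [0.429 0.118 0.051]
(297, 225) [ 0.466 -0.085  0.062]
[0.6202 0.1466 0.0469] 39 [201. 160.]
[0.6182 0.1233 0.047 ] 38 [210. 161.]
[0.6164 0.1009 0.0467] 37 [220. 162.]
[0.6141 0.0777 0.0469] 38 [229. 163.]
[0.6124 0.0552 0.047 ] 37 [239. 164.]
[0.6099 0.0321 0.0472] 35 [248. 165.]
[0.6086 0.0092 0.0476] 35 [258. 166.]
[0.598  0.1616 0.0426] 20 [194. 170.]
[ 0.6059 -0.0134  0.0478] 33 [267. 167.]
[ 0.6042 -0.0361  0.0472] 37 [277. 168.]
[0.5711 0.1505 0.0487] 32 [198. 180.]
[0.5689 0.128  0.0484] 31 [208. 181.]
[0.567  0.1052 0.049 ] 30 [217. 182.]
[0.5645 0.0819 0.0487] 29 [227. 183.]
[0.5632 0.0598 0.0482] 28 [236. 184.]
[0.5607 0.0366 0.049 ] 29 [246. 185.]
[0.5584 0.014  0.0479] 29 [256. 186.]
[ 0.5568 -0.0089  0.0489] 28 [265. 187.]
[ 0.5543 -0.0317  0.0479] 29 [275. 188.]
box top ((0.5258432626724243, -0.075096495449543), (0.08329049497842789, 0.25004807114601135), 84.74301147
[... 263 characters left out ...]
0.069 ] 0.06904515292820641 1 [293. 166.]
above box [ 0.5808 -0.0716  0.069 ] 0.06904098387105387 1 [292. 176.]
above box [ 0.5448 -0.0835  0.0723] 0.07234844382298575 1 [297. 191.]
above box [ 0.5407 -0.086   0.0693] 0.06928371745626344 1 [298. 193.]
above box [ 0.5051 -0.0805  0.071 ] 0.07151904010833035 2 [295.5 208. ]
above box [ 0.4907 -0.0816  0.0907] 0.10479438006117918 34 [296.23529412 213.14705882]
above box [ 0.4772 -0.0728  0.0693] 0.06930992938864375 1 [292. 220.]
above box [ 0.44   -0.0772  0.0743] 0.07942583323144342 95 [293.83157895 235.90526316]
bottle ((0.4699130058288574, 0.0870988741517067), (0.13631197810173035, 0.06580507010221481), 86.79930114746094) 0.12192561563492253
```

View pics/c0.png

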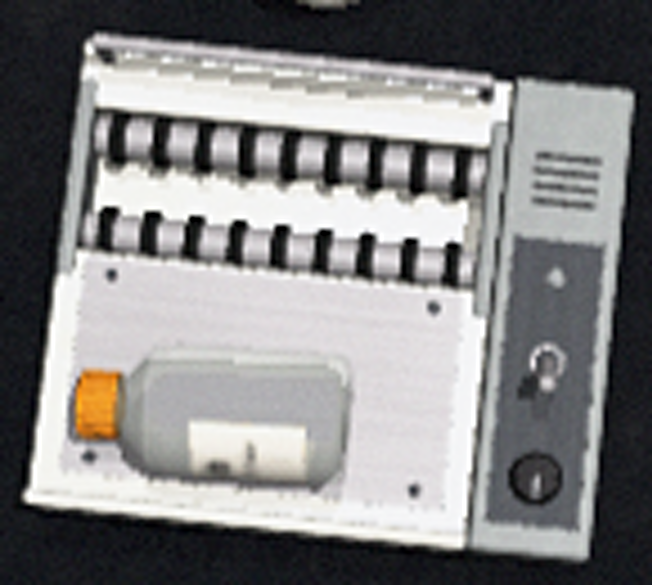

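```bash
cat >> h.py <<'E'
TH=-.092; O=np.array([.538,.0616]); C,S=np.cos(TH),np.sin(TH)
def toR(p): d=np.asarray(p)[...,:2]-O; return np.stack([d[...,0]*C+d[...,1]*S,-d[...,0]*S+d[...,1]*C],-1)
def toW(p): return O+np.array([C*p[0]-S*p[1],S*p[0]+C*p[1]])
def delta(tgt,yaw):  # tool-axes shift and turn (units) to reach world tgt, tool y along world heading yaw+90deg
    s=manip.observe(); r=R.from_quat(s["ee_rot"])
    g=R.from_matrix(np.array([[-np.cos(yaw),-np.sin(yaw),0],[-np.sin(yaw),np.cos(yaw),0],[0,0,-1]]))
    return np.round(r.inv().apply(np.array(tgt)-s["position"]),4),np.round((r.inv()*g).as_rotvec()/1.5,3)
def axis(W,x0,x1):
    q=W[np.isfinite(W[...,2])]; r=toR(q); z=q[:,2]
    m=(r[:,0]>x0)&(r[:,0]<x1)&(r[:,1]>-.045)&(r[:,1]<.035)&(z>.085)&(z<.13); r=r[m];z=z[m]
    from scipy.optimize import least_squares
    f=least_squares(lambda p:np.hypot(r[:,0]-p[0]-p[1]*r[:,1],z-p[2])-.033,[np.median(r[:,0]),0,.08],loss="soft_l1",f_scale=.002)
    return f.x,m.sum()
E
python3 - <<'E'
from h import *
for n in("top","scene"):
    W=np.load(n+"0.npz")["W"]; print(n,axis(W,-.12,.0))
    q=W.reshape(-1,3); r=toR(q)
    m=(q[:,2]>.08)&(q[:,2]<.13)&(r[:,0]>-.115)&(r[:,0]<0)&(abs(r[:,1])<.11); print("y ext",np.percentile(r[m][:,1],[0.5,99.5]))
    m=(q[:,2]>.085)&(q[:,2]<.12)&(abs(r[:,0]+.035)<.03)&(abs(r[:,1]+.147)<.02); print("tip",r[m].mean(0),q[m][:,2].max(),m.sum())
t=toW([-.070,-.003]); print(t,delta([*t,.175],TH))
E
```

```text
top (array([-0.06928091, -0.03953601,  0.08351495]), np.int64(1037))
y ext [-0.04901442  0.08479362]
tip [-0.03743235 -0.1472093 ] 0.10479438006117918 24
scene (array([-0.06920472, -0.04390942,  0.08289018]), np.int64(902))
y ext [-0.04529127  0.08723596]
tip [-0.03911902 -0.14418259] 0.10136269181667373 31
[0.46802042 0.06504361] (array([-0.4272, -0.4473,  0.0492]), array([-0.001, -0.   , -0.141]))
```

```bash
python3 -m creep '[[[-0.025,-0.026,0,0,0,-0.01],[-0.065,-0.068,0,0,0,-0.03],[-0.105,-0.11,0,0,0,-0.05],[-0.145,-0.152,0.01,0,0,-0.07],[-0.185,-0.194,0.015,0,0,-0.09],[-0.225,-0.236,0.02,0,0,-0.11],[-0.265,-0.278,0.025,0,0,-0.13],[-0.305,-0.32,0.03,0,0,-0.15],[-0.345,-0.362,0.035,0,0,-0.168],[-0.385,-0.404,0.04,0,0,-0.168],[-0.415,-0.435,0.045,0,0,-0.168],[-0.427,-0.447,0.049,0,0,-0.168]]]' 0.4 20
python3 - <<'E'
from h import *
s=manip.observe();print(s["position"],toR(s["position"]),s["ft_force"],s["finger_gap"],s["time_s"])
t=toW([-.070,-.003]); print(delta([*t,.137],TH+.04))
E
```

```text
time_s: 1.6
position: [0.4688, 0.0635, 0.1749]
ee_rot: [0.028, 1.0, -0.0, -0.0]
ft_force: [-0.5, 1.2, 0.2]
finger_gap: 0.0374
grip_force: 0.0
[0.46875549 0.06346497 0.17487417] [-0.06912301 -0.00450443] [-0.46932796  1.1952647   0.23487843] 0.037353191072374524 1.6
(array([0.0008, 0.0016, 0.0379]), array([-0.   , -0.   , -0.003]))
```

```bash
python3 -m creep '[[[0,0,0.012,0,0,0],[0,0,0.024,0,0,0],[0,0,0.033,0,0,0],[0,0,0.036,0,0,0],[0,0,0.038,0,0,0],[0,0,0.039,0,0,0],[0,0,0.040,0,0,0],[0,0,0.040,0,0,0]]]'
```

```text
time_s: 2.6
position: [0.4682, 0.066, 0.1354]
ee_rot: [0.026, 1.0, 0.0, 0.0]
ft_force: [-0.1, 0.2, 0.2]
finger_gap: 0.0377
grip_force: 0.0
```

```bash
python3 -m creep '[[[0,0,0.001,0,0,0],[0,0,0.001,0,0,0]]]'; python3 -m creep '[[[0,0,0.001,0,0,0],[0,0,0.001,0,0,0]]]'
```

```text
time_s: 2.85
position: [0.4691, 0.0659, 0.1349]
ee_rot: [0.026, 1.0, 0.0, 0.001]
ft_force: [-0.3, -0.9, 5.7]
finger_gap: 0.0375
grip_force: 2.6
time_s: 3.1
position: [0.4702, 0.0659, 0.1348]
ee_rot: [0.026, 1.0, 0.0, 0.002]
ft_force: [-0.7, -1.5, 11.8]
finger_gap: 0.0379
grip_force: 5.9
```

```bash
python3 -m creep '[[[-0.004,0,0,0,0,0],[-0.011,0,0,0,0,0.002],[-0.019,0,0,0,0,0.004],[-0.027,0,0,0,0,0.006],[-0.035,0,0,0,0,0.008],[-0.043,0,0,0,0,0.010],[-0.051,0,0,0,0,0.012],[-0.059,0,0,0,0,0.014],[-0.067,0,0,0,0,0.016],[-0.074,0,0,0,0,0.018],[-0.079,0,0,0,0,0.018],[-0.080,0,0,0,0,0.018]]]'
python3 - <<'E'
from h import *
s=manip.observe();print(toR(s["position"]))
for n in("top","scene"):
    im,W=cloud(n); save(n+"1.png",im)
    try: print(n,axis(W,-.1,.03))
    except Exception as e: print(e)
E
```

```text
time_s: 4.6
position: [0.5483, 0.0618, 0.1332]
ee_rot: [0.039, 0.999, 0.0, 0.0]
ft_force: [0.2, -0.5, -1.1]
finger_gap: 0.0373
grip_force: 0.0
[0.01023098 0.00115753]
top (array([-0.04296986, -0.03849176,  0.08337072]), np.int64(201))
scene (array([-0.04213955, -0.03835993,  0.08377074]), np.int64(967))
```

View pics/scene1.png

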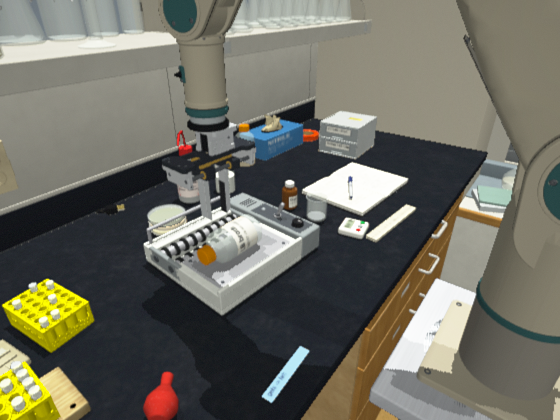

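The scene picture shows the fingers at (213,200), about 50 mm ahead of the bottle at (228,243), and the bottle has rolled 27 mm. A fingertip gains on the axis as the bottle rolls, so this needs several strokes.

```bash
python3 -m creep '[[[0,0,-0.008,0,0,0],[0.005,0,-0.016,0,0,0],[0.03,-0.002,-0.016,0,0,-0.006],[0.053,-0.003,-0.016,0,0,-0.012],[0.061,-0.003,-0.014,0,0,-0.012],[0.061,-0.003,-0.008,0,0,-0.012],[0.061,-0.003,-0.004,0,0,-0.012],[0.061,-0.003,-0.002,0,0,-0.012],[0.061,-0.003,-0.001,0,0,-0.012],[0.061,-0.003,-0.0005,0,0,-0.012]]]'
python3 - <<'E'
from h import *
s=manip.observe();print(toR(s["position"]))
E
```

```text
time_s: 5.95
position: [0.489, 0.0636, 0.1348]
ee_rot: [0.031, 1.0, 0.0, 0.002]
ft_force: [-0.3, -1.2, 12.2]
finger_gap: 0.0378
grip_force: 6.0
[-0.04897775 -0.00255674]
```

```bash
python3 -m creep '[[[-0.004,0,0,0,0,0.003],[-0.010,0,0,0,0,0.006],[-0.017,0,0,0,0,0.010],[-0.024,0,0,0,0,0.014],[-0.031,0,0,0,0,0.018],[-0.038,0,0,0,0,0.022],[-0.046,0,0,0,0,0.026],[-0.054,0,0,0,0,0.030],[-0.062,0,-0.006,0,0,0.030],[-0.066,0,-0.016,0,0,0.030]]]'
python3 - <<'E'
from h import *
s=manip.observe();print(toR(s["position"]),s["position"],s["ee_rot"][0])
im,W=cloud("scene");print(axis(W,-.08,.05))
E
```

```text
time_s: 7.2
position: [0.553, 0.0595, 0.1498]
ee_rot: [0.053, 0.999, -0.0, -0.001]
ft_force: [-0.2, 0.5, 0.4]
finger_gap: 0.0374
grip_force: 0.0
[ 0.01516239 -0.00075217] [0.55302917 0.05945804 0.14979201] 0.05295260507767308
(array([-0.01228294, -0.0476865 ,  0.08300248]), np.int64(810))
```

```bash
python3 -m creep '[[[0.02,0.006,0,0,0,-0.02],[0.036,0.011,0,0,0,-0.037],[0.038,0.011,0.008,0,0,-0.037],[0.038,0.011,0.0125,0,0,-0.037],[0.038,0.011,0.015,0,0,-0.037],[0.038,0.011,0.016,0,0,-0.037],[0.038,0.011,0.0165,0,0,-0.037]]]'
python3 - <<'E'
from h import *
s=manip.observe();print(toR(s["position"]),s["ft_torque"])
E
```

```text
time_s: 8.12
position: [0.5186, 0.0741, 0.1346]
ee_rot: [0.026, 1.0, 0.0, 0.002]
ft_force: [-0.6, -1.1, 13.6]
finger_gap: 0.0377
grip_force: 6.6
[-0.0204315   0.01066721] [-0.2432078   0.03351646 -0.02059358]
```

```bash
python3 -m creep '[[[-0.004,0,0,0,0,0.003],[-0.010,0,0,0,0,0.008],[-0.017,0,0,0,0,0.014],[-0.024,0,0,0,0,0.020],[-0.031,0,0,0,0,0.027],[-0.038,0,0,0,0,0.034],[-0.045,0,0,0,0,0.041],[-0.052,0,0,0,0,0.047],[-0.058,0,-0.006,0,0,0.047],[-0.062,0,-0.016,0,0,0.047]]]'
python3 - <<'E'
from h import *
s=manip.observe();print(toR(s["position"]),s["position"],s["ee_rot"][0])
im,W=cloud("scene");print(axis(W,-.05,.08)); save("scene3.png",im)
im,W=cloud("top");print(axis(W,-.05,.08))
E
```

```text
time_s: 9.38
position: [0.578, 0.0716, 0.1491]
ee_rot: [0.06, 0.998, -0.0, -0.001]
ft_force: [0.6, 0.2, -0.4]
finger_gap: 0.0376
grip_force: 0.0
[0.03887605 0.01360669] [0.57796169 0.0715776  0.14910278] 0.06033943174635894
(array([ 0.02017739, -0.04160842,  0.08257405]), np.int64(756))
(array([ 0.01765952, -0.06392257,  0.0829136 ]), np.int64(422))
```

View pics/scene3.png

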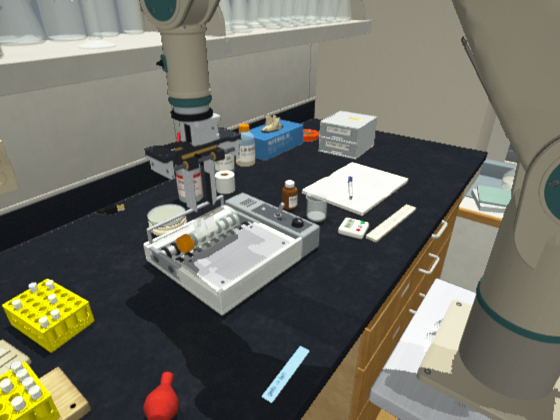

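The scene picture shows the bottle at (210,228), cap at (185,243), lying at the front roller. Its fitted axis is at x'≈0.02, just short of the crown. One more stroke should drop it in.

```bash
python3 -m creep '[[[-0.0,0,-0.01,0,0,0],[0.0,0,-0.02,0,0,0]]]'
python3 - <<'E'
from h import *
s=manip.observe();print(toR(s["position"]))
for n in("scene","top"):
    im,W=cloud(n);print(axis(W,-.03,.09))
    q=W.reshape(-1,3); r=toR(q)
    m=(q[:,2]>.075)&(q[:,2]<.125)&(r[:,0]>-.05)&(r[:,0]<.09)&(abs(r[:,1])<.11); print("y ext",np.percentile(r[m][:,1],[0.5,99.5]),q[m][:,2].max())
E
```

```text
time_s: 9.72
position: [0.5779, 0.0715, 0.1699]
ee_rot: [0.06, 0.998, 0.0, -0.0]
ft_force: [-0.6, 0.1, -0.2]
finger_gap: 0.0378
grip_force: 0.0
[0.03877731 0.01355081]
(array([ 0.01952772, -0.04074392,  0.08254084]), np.int64(763))
y ext [-0.04100767  0.09079531] 0.11720215112227379
(array([ 0.01874265, -0.03792122,  0.08325367]), np.int64(475))
y ext [-0.04542077  0.00010767] 0.12084773504932655
```

```bash
python3 -m creep '[[[0.015,0,0,0,0,-0.02],[0.028,0,0.008,0,0,-0.037],[0.028,0,0.022,0,0,-0.037],[0.028,0,0.031,0,0,-0.037],[0.028,0,0.034,0,0,-0.037],[0.028,0,0.0355,0,0,-0.037],[0.028,0,0.036,0,0,-0.037]]]' ; python3 -m creep '[[[-0.003,0,0,0,0,0.003],[-0.008,0,0,0,0,0.008],[-0.014,0,0,0,0,0.014],[-0.020,0,0,0,0,0.020],[-0.026,0,0,0,0,0.026],[-0.032,0,0,0,0,0.032],[-0.038,0,0,0,0,0.037],[-0.043,0,-0.003,0,0,0.037],[-0.046,0,-0.012,0,0,0.037],[-0.046,0,-0.03,0,0,0.037],[-0.046,0,-0.045,0,0,0.037]]]'
python3 - <<'E'
from h import *
s=manip.observe();print(toR(s["position"]),s["position"],s["ee_rot"][0])
for n in("scene","top"):
    im,W=cloud(n);print(axis(W,.0,.1)); save(n+"4.png",im)
E
```

```text
time_s: 10.7
position: [0.5521, 0.0746, 0.1344]
ee_rot: [0.033, 0.999, 0.0, 0.001]
ft_force: [-0.0, -0.7, 9.8]
finger_gap: 0.0378
grip_force: 5.0
time_s: 12.08
position: [0.5963, 0.072, 0.1793]
ee_rot: [0.06, 0.998, 0.0, 0.0]
ft_force: [0.2, -0.5, 0.2]
finger_gap: 0.0376
grip_force: 0.0
[0.05713548 0.01570276] [0.59633647 0.0719873  0.17929879] 0.060298683678902364
(array([ 0.05044968, -0.00720188,  0.07499385]), np.int64(620))
(array([ 0.05003354, -0.02350653,  0.07584785]), np.int64(441))
```

View pics/scene4.png

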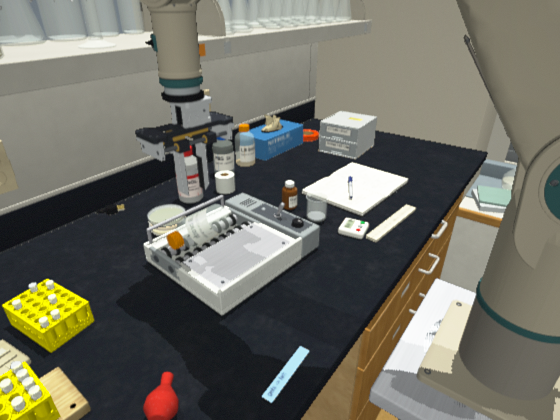

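Bottle is in the trough: the picture shows it between the rollers at (210,218), and the fit gives an axis at x'=0.050, z=0.075. Next is the toggle.

Run:
```python
from h import *
print(delta([*toW([-.070,-.147]),.179],TH))
```

```text
(array([ 0.1235, -0.1666,  0.0007]), array([ 0.001,  0.002, -0.019]))
```

```bash
python3 -m creep '[[[0.01,-0.013,0,0,0,-0.003],[0.035,-0.047,0,0,0,-0.01],[0.06,-0.08,0,0,0,-0.019],[0.085,-0.115,0,0,0,-0.019],[0.11,-0.148,0,0,0,-0.019],[0.1235,-0.1666,0,0,0,-0.019],[0.1235,-0.1666,0.02,0,0,-0.019],[0.1235,-0.1666,0.04,0,0,-0.019],[0.1235,-0.1666,0.06,0,0,-0.019],[0.1235,-0.1666,0.07,0,0,-0.019],[0.1235,-0.1666,0.074,0,0,-0.019],[0.1235,-0.1666,0.074,0,0,-0.019]]]' 0 10
python3 - <<'E'
from h import *
s=manip.observe();print(toR(s["position"]),s["position"],s["ft_force"])
E
```

```text
time_s: 13.68
position: [0.4534, -0.0788, 0.1043]
ee_rot: [0.046, 0.999, -0.0, -0.0]
ft_force: [-0.6, 0.0, -0.2]
finger_gap: 0.0006
grip_force: 0.0
[-0.07131218 -0.14755388] [ 0.45343358 -0.0787784   0.10434534] [-0.59166182  0.01507058 -0.24750417]
```

```bash
python3 -m creep '[[[-0.005,0,0,0,0,0],[-0.011,0,0,0,0,0],[-0.016,0,0,0,0,0],[-0.021,0,0,0,0,0],[-0.026,0,0,0,0,0],[-0.030,0,0,0,0,0],[-0.034,0,0,0,0,0],[-0.037,0,0,0,0,0],[-0.039,0,0,0,0,0],[-0.041,0,0,0,0,0],[-0.041,0,0,0,0,0]]]'; python3 -m creep '[[[-0.002,0,0,0,0,0],[-0.002,0,0,0,0,0]]]'
```

```text
time_s: 15.05
position: [0.4946, -0.0824, 0.1042]
ee_rot: [0.046, 0.999, 0.0, 0.0]
ft_force: [-0.8, 0.8, 0.1]
finger_gap: 0.0005
grip_force: 0.6
time_s: 15.3
position: [0.4954, -0.0824, 0.104]
ee_rot: [0.046, 0.999, 0.0, -0.001]
ft_force: [-3.9, 1.5, 0.1]
finger_gap: 0.0005
grip_force: 1.8
```

```bash
python3 -m creep '[[[-0.0015,0,0,0,0,0],[-0.0015,0,0,0,0,0]]]'; python3 -m creep '[[[0.01,0,0,0,0,0],[0.022,0,0,0,0,0],[0.03,0,-0.02,0,0,0],[0.03,0,-0.06,0,0,0],[0.04,0,-0.11,0,0,0],[0.06,0.0,-0.15,0,0,0],[0.06,0.05,-0.17,0,0,0],[0.06,0.11,-0.17,0,0,0],[0.06,0.17,-0.17,0,0,0],[0.06,0.23,-0.17,0,0,0],[0.06,0.27,-0.17,0,0,0],[0.06,0.28,-0.17,0,0,0]]]'
python3 - <<'E'
from h import *
for n in("scene","top"):
    im,W=cloud(n);print(axis(W,.0,.1)); save(n+"5.png",im)
    q=W.reshape(-1,3); r=toR(q)
    m=(q[:,2]>.085)&(q[:,2]<.12)&(abs(r[:,0]+.025)<.04)&(abs(r[:,1]+.147)<.02); print("tip",r[m].mean(0),q[m][:,2].max(),m.sum())
a=cv2.imread("pics/top5.png")[130:260,175:320];b=cv2.imread("pics/scene5.png")[170:300,140:340]
f=lambda a:cv2.resize(a,None,fx=2.3,fy=2.3,interpolation=cv2.INTER_CUBIC)
cv2.imwrite("pics/c5.png",np.hstack([f(a),f(b)]))
E
```

```text
time_s: 15.55
position: [0.4957, -0.0824, 0.1039]
ee_rot: [0.046, 0.999, 0.0, -0.002]
ft_force: [-5.9, 2.1, 2.0]
finger_gap: 0.0005
grip_force: 3.1
time_s: 17.05
position: [0.4637, 0.2044, 0.2743]
ee_rot: [0.044, 0.999, 0.001, 0.001]
ft_force: [-0.2, -0.6, -0.2]
finger_gap: 0.0006
grip_force: 0.0
(array([ 0.05049047, -0.00574259,  0.07500769]), np.int64(616))
tip [-0.0141546  -0.14488857] 0.10141056265477942 36
(array([ 0.05027829, -0.00675803,  0.07572422]), np.int64(948))
tip [-0.01393245 -0.14691368] 0.1033170395876523 31
```

View pics/c5.png

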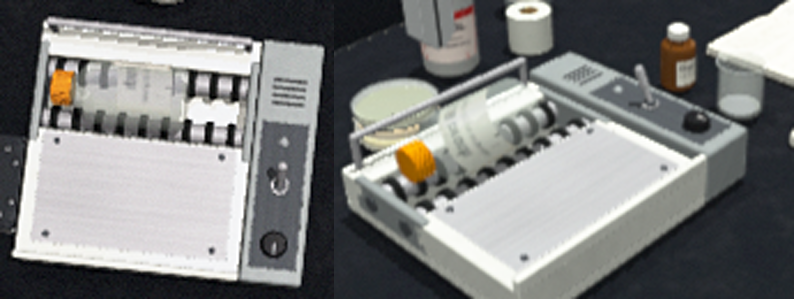

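The crop shows the bottle seated square between the rollers, and the lever leaning away from the robot. I'll check its angle before handing in.

Run:
```python
from h import *
for n in("scene","top"):
    im,W=cloud(n)
    for w in(np.load(n+"0.npz")["W"],W):
        q=w.reshape(-1,3); r=toR(q)
        for lo in(.085,.092):
            m=(q[:,2]>lo)&(q[:,2]<.108)&(abs(r[:,0]+.025)<.04)&(abs(r[:,1]+.147)<.02); x=r[m][:,0]; print(n,lo,x.mean(),x.min(),x.max(),q[m][:,2].mean(),m.sum())
print(manip.observe()["qvel"].round(3))
```

```text
scene 0.085 -0.03911902357548991 -0.04552853381046358 -0.029912867974436087 0.0941707265121525 31
scene 0.092 -0.04049321378298039 -0.04552853381046358 -0.03512409949349442 0.09737573954766678 20
scene 0.085 -0.014236052071171311 -0.02001811808491627 -0.00752333095935576 0.09308509664275975 37
scene 0.092 -0.01253759813901763 -0.016732894598232507 -0.00752333095935576 0.09694141649214066 21
top 0.085 -0.0374323508526552 -0.043699087065118006 -0.030309743613926153 0.09733053057898423 24
top 0.092 -0.03860309253700075 -0.043699087065118006 -0.03155962729910669 0.09906485263902563 20
top 0.085 -0.013535619180298816 -0.019771873705526577 -0.006763045829376792 0.09630732593908521 29
top 0.092 -0.012574485600056425 -0.019771873705526577 -0.006763045829376792 0.09890004469494924 22
[ 0.013 -0.004  0.005  0.002 -0.001  0.003 -0.002]
```

```bash
python3 -c "
from plant import manip; print(manip.hand_in())"
```

```text
the job is handed in; nothing more can be done
None
```

I handed the job in at about 17 s of robot time. By camera, the bottle lies square in the trough (axis about 0.5 mm off the middle line, under 0.01 rad out), the toggle is over at about 0.85 rad, and the hand is clear; no verdict came back.

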